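# Shut the lever-handled air valve at the kendama sorting station

## Robot

A 6-joint arm with a two-finger parallel gripper is mounted at the origin on the work surface. World frame = base frame: x ahead of the robot, y to its left, z up, the work surface at z = 0. Lengths are in mm, angles in rad, forces in N, time in s.
With the tool pointing down it reaches from about 300 to 775 mm from the base axis. Payload 14.6 kg.
Tool frame: the origin (TCP) lies on the centre line of the jaws, within the pads' length; the fingertips stand 19 mm ahead of it and the grasp point (between the pads) is the TCP (bot.tip_reach is the distance from the TCP to the fingertips, in mm); z points along the fingers, y is the line along which they close (so a half turn about z gives the same grasp; the last joint's range is limited). The gripper opens to 85 mm and grips with 20 to 120 N. Pads are 22 mm wide; open, the fingers measure 114 mm over their backs; the gripper's body (76 mm by 85 mm) begins 54 mm behind the grasp point. The pads swing forward as they close: fully open they stand 13 mm farther back than shut.
Start: joints at [1.101, 0.3, 1.521, -0, 1.321, -0.067], TCP at [215.594, 505.973, 250.281] pointing down, gripper open.
Joint ranges: [-3.03, 3.03], [-0.79, 2.21], [0.23, 2.52], [-1.04, 4.18], [0, 3.07], [-2.55, 2.55]. Speed limits (rad/s): [2.22, 2.22, 2.57, 3.14, 3.14, 3.14].

## Interface

Orientations are given as a unit quaternion [w, x, y, z].
In Python, from rig import bot gives the robot as it stands. Calls block until the motion is done:
- bot.move_to(position, orientation): joint-space move of the TCP to a pose.
- bot.servo_line(position, attitude=None, speed=150, until_force=None): straight line of the TCP; attitude=None keeps the orientation; speed is the mean speed in mm/s. With until_force (N) it stops when the force on the tool has changed by that much, and returns True; else False.
- bot.move_joints(angles): joint-space move.
- bot.move_gripper(opening, grip_force=None): finger opening in mm; grip_force is the grip in N (None keeps the last); returns when the fingers have stopped.
- bot.dwell(seconds).
- bot.ik(position, orientation): joint angles nearest the present ones, or None.
- bot.read_state(): the state.
- bot.read_camera(name): name is "scene" or "top" or "wrist"; returns a dict with "image" (420x560x3 uint8, blue, green, red), "depth" (420x560 float32, mm along the optical axis (not along the pixel's ray), 0 where there is no reading), "fovy" (degrees; the focal length in pixels is half the picture's height over the tangent of half this angle, whatever the lens; pixels are square), "cx", "cy" (the principal point, pixels), "eye" and "attitude" of the camera in the world; the wrist camera has in their place "mount" (4x4, takes a point from camera to tool coordinates, whose origin is the TCP and whose axes are the flange's). Camera axes: x right, y down, z forward; pixel columns grow to the right and rows downward; lengths in mm; the calibration is good to about 2 mm. A picture is of the moment at which its call begins: read the wrist's pose just before it.
A pose or a line that the arm cannot do raises bot.MotionError and nothing moves.
- bot.finish_job(): hands the job in; it is judged then, once.
The state is a dict: "clock": time; "joint_positions": joint angles; "qvel": joint speeds; "effort": joint torques, N m; "ee_pos": TCP position; "tool_rot": TCP orientation; "ft_force": force on the tool from outside, world axes, zero at the start; "moment": the same for the moment, N m; "grip_width": finger opening in mm; "grip_force": force on a finger pad.
Only numpy, scipy, OpenCV 4.12 (cv2) and the standard library are available. Lean on these libraries where they do the work, as an engineer would, in place of code of your own. Each camera call takes 0.05 s, during which the arm holds its last target. There are 200 camera calls.

## Task

Before the tin bin is emptied, shut off its blow-off air: of the two ball valves on the counter, take the one with the long straight lever handle and turn it clockwise, seen from above, until it is fully shut against its stop, square across its pipe. Leave the valve with the short butterfly handle set as it is, and let go of the lever when done.

Things in the scene. Friction and masses are not known exactly. Their poses are not given: they have to be found in the camera images.
- air_lever (a joint): Angle of the long lever of the ball valve to be shut, in rad: 0 = open, lever along its pipe; 1.571 = shut, lever square across the pipe. It grows as the lever turns clockwise seen from above, has hard stops at both ends, turns with a steady friction of about 0.3 N m (some 3.5 N at the grip) and stays where it is left. It starts open or partly open, 0 to 0.5.
- lever_axis (a point): Point on the lever's vertical turning axis at the lever's mid height, 110 mm above the counter. Its y axis points from the turning axis out along the lever, z up; it turns with the lever. The valve is brass, in the middle of a low bridge of straight steel pipe (25 mm thick, 200 mm between its two upright feet, pipe top 63 mm above the counter); the bridge is fixed to the counter and its place and direction vary.
- lever_grip (a point): Point on the lever's centre line 90 mm from the turning axis, at mid height of the lever, 110 mm above the counter; same axes as lever_axis. The lever is a steel bar with a straight black sleeve on its outer end: sleeve 18 mm wide, 14 mm high and 66 mm long, from 52 to 118 mm from the axis. Under the sleeve nothing is higher than 67 mm above the counter.
- wing_tip (a point): Point near the outer end of one wing of the short steel butterfly handle (80 mm across, 24 mm high at most) on the other ball valve, 35 mm from that handle's axis and 116 mm above the counter; y axis points outward from the handle's axis. This valve sits on an identical pipe bridge and may be open, shut or between; it must stay as it is.

How it is judged:
By the outcome, as a careful person would: the job done as asked, in the order asked, and still so for the second after the job is handed in, with the robot touching nothing.
It also fails if it takes over 35 s, if anything falls off the work surface, if the arm or the gripper's body presses on something with over 40 N, if the wrist force passes 120 N, or if a joint passes its speed limit or range.

## Working session

There is one attempt and no reset: what is moved stays moved. The work goes in short steps, each a Python script; the robot and the scene stay as the last script left them, time stands still between calls to the robot, and variables do not carry over. Pictures are saved under pics/ and viewed, at most 10 in all, crops included, and the job is handed in when it is done.

```bash
mkdir -p pics
cat > h.py <<'E'
import numpy as np, cv2
from rig import bot
from scipy.spatial.transform import Rotation as R
def mat(a):
    a=np.array(a,float)
    return a if a.shape==(3,3) else R.from_quat(a,scalar_first=True).as_matrix()
def cloud(c):
    d=c["depth"]; h,w=d.shape; f=h/2/np.tan(np.radians(c["fovy"])/2)
    u,v=np.meshgrid(np.arange(w),np.arange(h))
    P=np.stack([(u-c["cx"])/f*d,(v-c["cy"])/f*d,d],-1)
    return P@mat(c["attitude"]).T+np.array(c["eye"])
E
python3 - <<'E'
from h import *
for n in("top","scene"):
    c=bot.read_camera(n); cv2.imwrite(f"pics/{n}0.png",c["image"]); np.savez(f"{n}0.npz",P=cloud(c),d=c["depth"],im=c["image"]); print(n,c["eye"],c["attitude"],c["fovy"])
s=bot.read_state();print(s["clock"],s["ee_pos"],s["tool_rot"])
E
```

```text
top [ 402.76554623   23.22643245 1042.23651837] [ 0.02599113 -0.69916108  0.71361048 -0.03547285] 48.824166686507546
scene [ 990.62731036 -445.5005637   780.5592019 ] [-0.36432124  0.84664855  0.35464158 -0.15711658] 50.76276486898098
0.1 [215.52945263 505.81141402 249.76456138] [-1.15149565e-04  2.00042118e-01  9.79787154e-01 -5.20053454e-04]
```

View pics/top0.png

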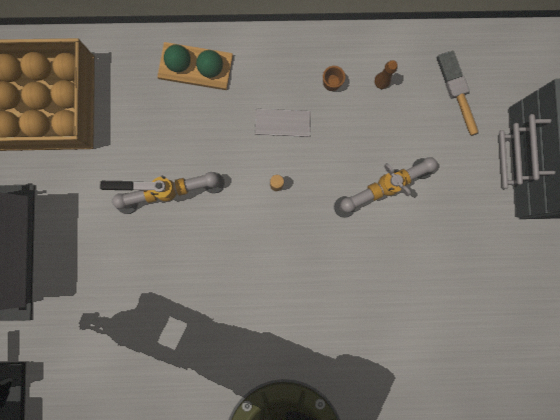

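View pics/scene0.png

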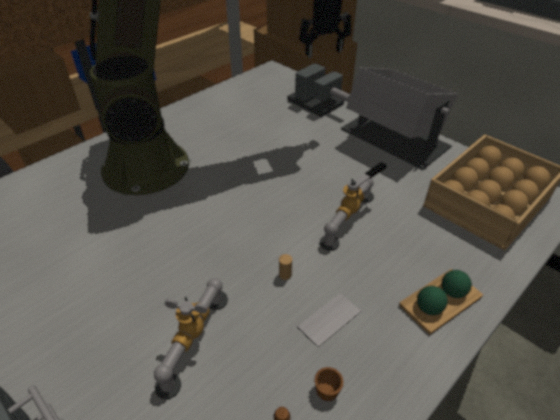

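Top view: the lever valve is at about px (162,188), with its black sleeve at cols 100–133, row 185, pointing toward +y. The butterfly valve is at about (397,180). Next I'll compute positions.

Run:
```python
from h import *
D=np.load("top0.npz");P=D["P"];im=D["im"]
Q=P[165:225,85:235]
z=Q[...,2];print("hist",np.histogram(z,bins=np.arange(0,180,10)))
m=(z>95)&(z<135); vu=np.argwhere(m); q=Q[m]; 
for k in range(98,176,5):
    s=m[:,k-85]; print(k, Q[:,k-85][s].mean(0).round() if s.any() else None, s.sum(), (np.argwhere(s).ravel()+165)[[0,-1]] if s.any() else '')
# pipe feet
m2=(z>45)&(z<80); print("pipe",Q[m2].mean(0)); 
q=Q[m2][:,:2]; l,v=np.linalg.eigh(np.cov(q.T)); print(v[:,1],np.ptp(q@v[:,1]))
c=cv2.resize(im[160:225,85:235],None,fx=5,fy=5,interpolation=cv2.INTER_CUBIC); cv2.imwrite("pics/crop1.png",c)
```

```text
hist (array([3370,   20,   10,    4,   29,  431,  748,    4,    0,  213,   24,
        547,   25,    0,    0,    0,    0]), array([  0,  10,  20,  30,  40,  50,  60,  70,  80,  90, 100, 110, 120,
       130, 140, 150, 160, 170]))
98 None 0 
103 [548. 355. 116.] 9 [181 189]
108 [548. 345. 116.] 9 [181 189]
113 [548. 335. 116.] 9 [181 189]
118 [547. 324. 117.] 9 [181 189]
123 [547. 315. 116.] 9 [181 189]
128 [547. 305. 116.] 9 [181 189]
133 [546. 296. 113.] 8 [182 189]
138 [546. 286. 113.] 8 [182 189]
143 [546. 275. 113.] 8 [182 189]
148 [546. 266. 112.] 8 [182 189]
153 [544. 256. 109.] 14 [180 194]
158 [545. 246. 111.] 18 [177 196]
163 [544. 237. 107.] 20 [175 197]
168 [544. 229.  97.] 9 [179 193]
173 None 0 
pipe [543.03624445 238.82068614  60.8545304 ]
[-0.21974132  0.97555817] 229.47377320530128
```

View pics/crop1.png

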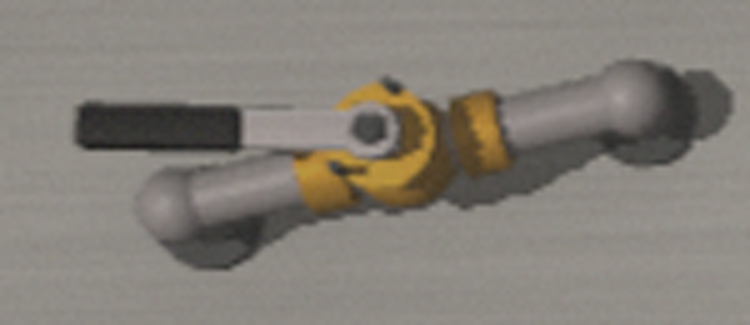

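The crop shows the lever axis at about px (159.4,185.6) and the lever about 0.24 rad clockwise of the pipe. That puts the shut position at a bearing of about 0.22 rad. Before moving, I'll check IK along the arc and the obstacle heights.

```bash
cat >> h.py <<'E'
A=np.array([545.,242.]); PB=np.arctan2(.97556,-.21974)
def quat(b,flip=0):
    b=b+np.pi*flip; c,s=np.cos(b),np.sin(b)
    return R.from_matrix(np.array([[c,s,0],[s,-c,0],[0,0,-1]])).as_quat(scalar_first=True)
def pose(th,r=88,z=110,flip=0,dt=0):
    b=PB-th; return [A[0]+r*np.cos(b),A[1]+r*np.sin(b),z],quat(b,flip)
E
python3 - <<'E'
from h import *
P=np.load("top0.npz")["P"]
for sl in[(slice(180,320),slice(0,50)),(slice(300,420),slice(0,60)),(slice(40,150),slice(0,95))]:
    q=P[sl].reshape(-1,3);q=q[q[:,2]>30];print(q.min(0).round(),q.max(0).round())
for f in(0,1):
  for th in(.25,.9,1.6):
    for z in (110,200):
      p,q=pose(th,z=z,flip=f);j=bot.ik(p,q);print(f,th,z,None if j is None else np.round(j,2))
E
```

```text
[310.  23. 107.] [ 530.  532. 1042.]
[70. 23. 31.] [ 403.  591. 1042.]
[403.  23.  30.] [ 869.  615. 1042.]
0 0.25 110 [ 0.49  0.63  1.38 -0.    1.13  0.51]
0 0.25 200 [ 0.49  0.54  1.3  -0.    1.3   0.51]
0 0.9 110 [ 0.42  0.71  1.25 -0.    1.18  1.1 ]
0 0.9 200 [ 0.42  0.62  1.17 -0.    1.35  1.1 ]
0 1.6 110 [ 0.34  0.72  1.23 -0.    1.19  1.71]
0 1.6 200 [ 0.34  0.64  1.15 -0.    1.35  1.71]
1 0.25 110 None
1 0.25 200 None
1 0.9 110 [ 0.42  0.71  1.25 -0.    1.18 -2.04]
1 0.9 200 [ 0.42  0.62  1.17 -0.    1.35 -2.04]
1 1.6 110 [ 0.34  0.72  1.23 -0.    1.19 -1.43]
1 1.6 200 [ 0.34  0.64  1.15 -0.    1.35 -1.43]
```

Run:
```python
from h import *
P=np.load("top0.npz")["P"]; z=P[180:320,0:50,2]; print("box top",z[z<900].max())
s=bot.read_state(); p=np.array(s["ee_pos"]); bot.servo_line([p[0],p[1],330],speed=200)
th=.24
pp,q=pose(th,z=330); bot.move_to(pp,q); pp,q=pose(th,z=210); bot.move_to(pp,q)
s=bot.read_state(); c=bot.read_camera("wrist"); cv2.imwrite("pics/w1.png",c["image"])
M=np.array(c["mount"]); T=mat(s["tool_rot"]); c["attitude"]=T@M[:3,:3]; c["eye"]=T@M[:3,3]+np.array(s["ee_pos"])
P=cloud(c); np.savez("w1.npz",P=P)
m=(P[...,2]>108)&(P[...,2]<125)&(c["depth"]>0)&(c["image"].max(-1)<70)&(abs(P[...,0]-547)<60)&(abs(P[...,1]-330)<70)
q=P[m][:,:2].astype(np.float32); print(len(q),cv2.minAreaRect(q),q.mean(0)); print(s["clock"],s["ee_pos"])
```

```text
box top 171.57562009446053
1844 ((546.34765625, 310.32568359375), (103.9544448852539, 22.172922134399414), 83.18649291992188) [548.1727  330.49387]
2.6 [546.69478444 330.87082602 211.78812343]
```

View pics/w1.png

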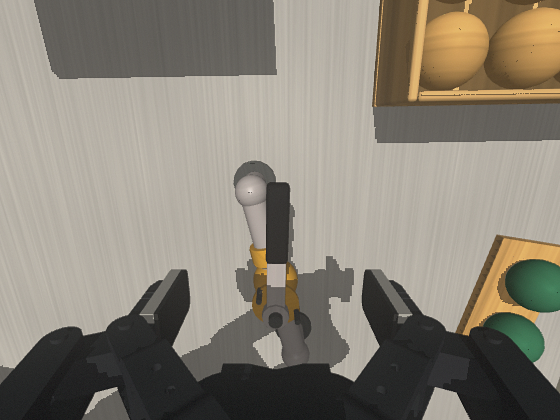

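The wrist view shows the sleeve at cols 267–290, rows 183–263, centred between the jaws and aligned with them. I'll go down, grip it, and sweep.

```bash
sed -i 's/545.,242/545.,244/' h.py
python3 - <<'E'
from h import *
bot.move_gripper(60,30)
p,q=pose(.24,z=110); bot.servo_line(p,q,speed=120)
bot.move_gripper(0,30)
s=bot.read_state(); f0=np.array(s["ft_force"]);print(s["grip_width"],s["grip_force"],f0.round(1),s["clock"])
for th in np.linspace(.24,1.50,9)[1:]:
    p,q=pose(th); hit=bot.servo_line(p,q,speed=60,until_force=30)
    s=bot.read_state(); print(round(th,2),hit,np.round(s["ft_force"],1),np.round(s["moment"],1),round(s["grip_width"],1),np.round(s["ee_pos"],0),s["clock"])
    if hit: break
E
```

```text
17.368987331148563 33.95133018493652 [ 0.6 -0.5  4.2] 4.4583
0.4 False [ 0.9 -0.4  4.9] [-0.1 -0.2 -0.2] 17.3 [561. 331. 111.] 4.8417
0.55 False [ 0.4 -1.1  5.5] [-0.1 -0.1 -0.2] 17.7 [574. 327. 111.] 5.225
0.71 False [ 1.1 -0.6  6.2] [-0.1 -0.  -0.2] 17.5 [587. 322. 111.] 5.6083
0.87 False [-0.7 -1.8  5.7] [-0.2  0.  -0.3] 17.4 [598. 314. 111.] 5.9917
1.03 False [-0.5 -2.   5.9] [-0.2  0.1 -0.3] 17.4 [609. 305. 111.] 6.375
1.18 False [-2.3 -1.6  6.3] [-0.2  0.2 -0.3] 17.6 [617. 294. 111.] 6.7583
1.34 False [-2.2 -1.4  7. ] [-0.2  0.3 -0.3] 17.1 [624. 282. 111.] 7.1417
1.5 False [-2.4  0.2  6.4] [-0.2  0.4 -0.3] 17.5 [629. 269. 110.] 7.525
```

Now the stop: small steps until the force rises.

Run:
```python
from h import *
f0=np.array(bot.read_state()["ft_force"])
for th in np.arange(1.52,1.75,.02):
    p,q=pose(th); hit=bot.servo_line(p,q,speed=20,until_force=20); bot.dwell(.1)
    s=bot.read_state(); f=np.array(s["ft_force"]); b=PB-th; t=np.array([np.sin(b),-np.cos(b)])
    print(round(th,2),hit,f.round(1),"tang",round(f[:2]@t,1),np.round(s["moment"],2),np.round(s["ee_pos"],1))
    if hit or np.linalg.norm(f-f0)>22: break
print(s["clock"])
```

```text
1.52 False [-3.1  0.6  5.6] tang -1.4 [-0.07  0.42 -0.13] [629.6 267.9 110.5]
1.54 False [-2.6  0.4  6.5] tang -1.1 [ 0.01  0.48 -0.07] [630.  266.2 110.5]
1.56 False [-3.   0.1  6.4] tang -0.8 [ 0.04  0.44 -0.07] [630.4 264.5 110.5]
1.58 False [-2.7  3.3  6.4] tang -3.8 [0.36 0.48 0.1 ] [630.7 263.2 110.5]
1.6 False [-4.5 12.   5.3] tang -12.7 [1.77 0.62 0.68] [630.7 263.  110.5]
1.62 False [-5.6 21.8  4.1] tang -22.4 [3.23 0.85 0.89] [630.6 262.7 110.6]
1.64 False [-5.8 30.7  4.3] tang -31.2 [4.64 1.   1.03] [630.5 262.5 110.6]
9.975
```

The stop shows clearly at about 1.58 rad. Next I'll release, lift away, and check.

Run:
```python
from h import *
bot.move_gripper(60); p=np.array(bot.read_state()["ee_pos"]); bot.servo_line([p[0],p[1],230],speed=120)
pp,q=pose(.3,z=330,r=150); bot.servo_line([p[0],p[1],330],speed=200)
bot.move_joints([1.101,.2,1.4,0,1.4,0]); 
c=bot.read_camera("top"); P=cloud(c); Q=P[120:225,85:235]; z=Q[...,2]
m=(z>95)&(z<135); q=Q[m][:,:2]; r=np.hypot(*(q-A).T); q=q[(r>52)&(r<125)]
l,v=np.linalg.eigh(np.cov(q.T)); d=v[:,1]*np.sign(v[0,1]); print("lever angle",PB-np.arctan2(d[1],d[0]),len(q))
m=(z>45)&(z<66); q=Q[m][:,:2]; l,v=np.linalg.eigh(np.cov(q.T)); print(v[:,1])
D=np.load("top0.npz")["im"]; a=cv2.absdiff(D,c["image"])[130:230,330:450].max(-1); print("wing diff",(a>60).sum())
cv2.imwrite("pics/top2.png",cv2.resize(c["image"][90:240,60:460],None,fx=2,fy=2)); s=bot.read_state(); print(s["clock"],s["ft_force"])
```

```text
lever angle 1.5745359966820534 308
[-0.0808608  0.9967254]
wing diff 0
14.0833 [-0.12533396  0.21115047  0.19792458]
```

View pics/top2.png

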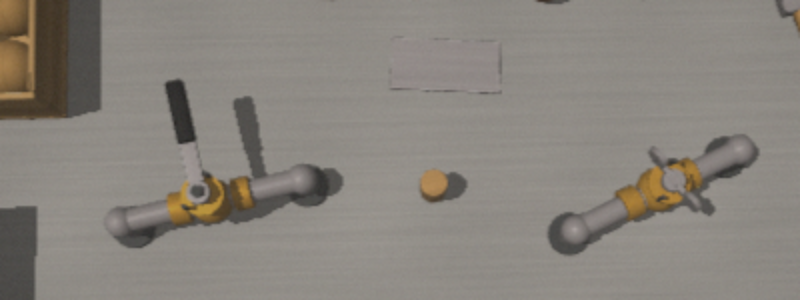

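The lever, from (200,190) to (176,85) in this crop, is square across its pipe at a measured 1.57 rad. The butterfly handle at (675,180) has not moved.

```bash
python3 -c "
from rig import bot
print(bot.finish_job())"
```

```text
the job is handed in; nothing more can be done
None
```

The long-lever valve is shut against its stop (measured 1.57 rad, square across its pipe), the lever is released, the butterfly valve is unmoved, and the job was handed in at about 14 s.

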